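# Pack the card-making caddy

### The job

Pack the wooden caddy for the card-making class: first lay the marker from the pen rest into the insert with the two V notches, lengthwise; then set the thread spool upright in the low round ring and the rubber stamp upright in the low rectangular frame, its long side along the frame's long side; stand the tall glue stick upright in the deep round cup last, so that it is not in the way. Everything must sit right down in its own place and be let go. The paint brush in the pen rest and the small paint bottle do not belong in the caddy: leave them where they are.

Things in the scene. Friction and masses are not known exactly. Their poses are not given: they have to be found in the camera images.
- marker_mid (a point): Blue and white round marker pen, 135 mm long, 16 mm thick; this point: mid-length on its axis; y along the pen. It lies in one groove of the fixed pen rest, axis 53 mm above the desk. Rest: wooden base 100 x 84 x 24 mm with two grooves 48 mm apart (brush in the other), each two V supports 10 mm thick, 34 mm wide, up to 57 mm, 40 mm either side of the middle; pen centred within 5 mm.
- brush: Artist's paint brush, thin orange-brown handle 10 mm thick, 162 mm long, in the other groove of the pen rest. Does not belong in the caddy. Origin: centre of its length, on the handle's underside; x runs along it. Axis about 47 mm above the desk.
- spool: Thread spool standing on the fixed board (200 x 190 mm, 22 mm thick), white flanges 28 mm in diameter, 38 mm high, red thread, a loose thread end drawn at its foot (no hindrance). Origin: on its underside, but 8 mm off its axis: the axis is at +8 mm along its own x. z up.
- stamp: Wooden rubber stamp standing on the fixed board (200 x 190 mm, 22 mm thick): block 34 mm (own x) by 50 mm (own y) by 24 mm high, with a round turned handle on top 25 mm thick up to 57 mm height. Origin: centre of its underside, z up.
- glue_stick: Glue stick standing on the fixed board (200 x 190 mm, 22 mm thick), straight yellow tube 23 mm in diameter, 89 mm high. Origin: centre of its underside, z up.
- paint_bottle: Small orange paint bottle with a screw cap, 38 mm in diameter, 75 mm high, standing on the board with the others, about 100 mm apart. Does not belong in the caddy. Origin: centre of its underside, z up.
- pen_insert: Insert with two V notches for the marker: 10 mm thick, at y = +-40 mm, vertex 20 mm, mouth (34 mm wide) 37 mm above the origin; a marker in it has its axis 33 mm above the origin. Fixed plywood base 60 x 108 x 5 mm, underside 36 mm above the desk, one of four in a row (62 mm apart, any order) in the wooden caddy (262 x 122 mm, rim 46 mm high). Origin: centre of its underside; z up, y along the 108 mm.
- glue_insert: Insert with the deep round cup for the glue stick: cup at the middle, inside diameter 40 mm, outside 48 mm, inner floor 5 mm and rim 44 mm above the origin. Fixed plywood base 60 x 108 x 5 mm, underside 36 mm above the desk, one of four in a row (62 mm apart, any order) in the wooden caddy (262 x 122 mm, rim 46 mm high). Origin: centre of its underside; z up, y along the 108 mm.
- spool_insert: Insert with the low round ring for the spool: ring at the middle, inside diameter 46 mm, outside 54 mm, inner floor 5 mm and rim 13 mm above the origin. Fixed plywood base 60 x 108 x 5 mm, underside 36 mm above the desk, one of four in a row (62 mm apart, any order) in the wooden caddy (262 x 122 mm, rim 46 mm high). Origin: centre of its underside; z up, y along the 108 mm.
- stamp_insert: Insert with the low rectangular frame for the stamp: frame at the middle, inside 50 mm along x by 66 mm along y, inner floor 5 mm and rim 13 mm above the origin. Fixed plywood base 60 x 108 x 5 mm, underside 36 mm above the desk, one of four in a row (62 mm apart, any order) in the wooden caddy (262 x 122 mm, rim 46 mm high). Origin: centre of its underside; z up, y along the 108 mm.
There are look-alikes about, which are no part of the job. Of the things like the spool, leave any that is green; of the rest the larger one is meant.

How it is judged:
By the outcome, as a careful person would: the job done as asked, in the order asked, and still so for the second after the job is handed in, with the robot touching nothing.
It also fails if it takes over 125 s, if anything falls off the work surface, if the arm or the gripper's body presses on something with over 40 N, if the wrist force passes 120 N, or if a joint passes its speed limit or range.

### The arm

A 6-joint arm with a two-finger parallel gripper is mounted at the origin on a cart in front of the work surface, level with it; the furniture and walls round the work are solid. World frame = base frame: x ahead of the robot, y to its left, z up, the work surface at z = 0. Lengths are in mm, angles in degrees, forces in N, time in s.
With the tool pointing down it reaches from about 225 to 725 mm from the base axis. Payload 3.1 kg.
Tool frame: the origin (TCP) lies on the centre line of the jaws, within the pads' length; the fingertips stand 17 mm ahead of it and the grasp point (between the pads) lies 2 mm behind it; z points along the fingers, y is the line along which they close (so a half turn about z gives the same grasp; the last joint's range is limited). The gripper opens to 85 mm and grips with 20 to 120 N. Pads are 22 mm wide; open, the fingers measure 114 mm over their backs; the gripper's body (76 mm by 85 mm) begins 54 mm behind the grasp point. The pads swing forward as they close: fully open they stand 13 mm farther back than shut.
Start: joints at [69.626, 2.75, 5.684, 92.934, 0, 82.678], TCP at [118.571, 511.428, 248.312] pointing down, gripper open.
Joint ranges: [-166.93, 166.93], [-56.73, 111.36], [-69.38, 81.34], [-121.58, 131.49], [-85.45, 84.26], [-180, 180]. Speed limits (degrees/s): [159.86, 159.86, 180, 180, 180, 180].

### API

Orientations are given as [roll, pitch, yaw] about the fixed x, y, z axes, in that order (R = Rz(yaw) Ry(pitch) Rx(roll)).
In Python, from cell import sensors, snapshot, ticket, trace, pinpoint gives the robot as it stands.
- The arm moves only by the shell command python3 -m creep 'ROWS' [FORCE]. ROWS is text: rows parted by semicolons, each of 7 numbers parted by spaces: the shift along the tool's x, y, z in cm, then the turn, a rotation vector about the tool's x, y, z in degrees, then the opening, from 0 (shut) to 1 (fully open). A call has 1 to 10 rows; each row shifts and turns the commanded pose from where the row before left it, along the tool's axes as they then stand; what a row does not reach is not made up. A row lasts 1/12 s, in which the tool goes at most 41.7 mm and 7.16 degrees, less where a joint would pass 70% of its speed; a pose out of reach is approached as far as the arm can. A call is refused whole if a number of a shift passes 4.17 or a number of a turn 7.16, either way. A call with a gripper value outside its range is refused whole. The fingers move at their own pace and stop on an object; FORCE is the grip in N (left out, the last holds). Time passes only in rows, so rows that do not move let the fingers close. It gives the time, the measured TCP pose, the force, the opening and the grip force at its end, in the units of the state.
- sensors.sense(): the state, without advancing time (a new reading comes with each control period).
- snapshot(name): name is "scene" or "top" or "wrist"; returns a dict with "frame" (384x512x3 uint8, red, green, blue), "range_z" (384x512 float32, mm along the optical axis (not along the pixel's ray), 0 where there is no reading), "mtx" (3x3 intrinsics, pixels), "distortion" ([k1, k2, p1, p2, k3] as OpenCV has them; the pictures are not rectified), "camera_from_world" (4x4, takes a point from world to camera coordinates). Camera axes: x right, y down, z forward; pixel columns grow to the right and rows downward; lengths in mm; the calibration is good to about 2 mm. A picture is of the moment at which its call begins.
- ticket.sign_off(): hands the job in; it is judged then, once.
Trained networks look in the newest picture that a camera, given by its name, has taken for a name from the list of things; names that differ only in an ending like _2 or _b are one class to them, and where a whole thing is asked for, a point or a joint stands for the part that bears it (a point fixed in the world has none). Each returns a list of dicts, best first, with "p" (0 to 1); they miss things now and then, are a little off and sometimes report something else, mostly with a low value. They report only what shows in the picture. A call takes as long as a camera call. They do not tell look-alikes from the thing itself.
- trace(label, camera): "mask" (384x512 bool, what is visible of it) and "box" ([left, top, right, bottom] in pixels, round what is visible of it).
- pinpoint(label, camera): "uv" ([column, row] in pixels: a listed point, or the origin of a listed thing).
The state is a dict: "time_s": time; "q": joint angles; "joint_vel": joint speeds; "tau": joint torques, N m; "eef_pos": TCP position; "orientation": TCP orientation; "wrist_force": force on the tool from outside, world axes, zero at the start; "torque": the same for the moment, N m; "finger_gap": opening from 0.0 (shut) to 1.0 (fully open); "finger_force": force on a finger pad.
Only numpy, scipy, OpenCV 4.12 (cv2) and the standard library are available. Lean on these libraries where they do the work, as an engineer would, in place of code of your own. Each camera call takes 0.05 s, during which the arm holds its last target. There are 200 camera calls.

## Working session

There is one attempt and no reset: what is moved stays moved. The work goes in short steps, Python scripts to look and compute and a shell command to move; the robot and the scene stay as the last step left them, time stands still between calls to the robot, and variables do not carry over. Pictures are saved under pics/ and viewed, at most 14 in all, crops included, and the job is handed in when it is done.

```bash
mkdir -p pics; ls; cat > h.py <<'E'
import numpy as np, cv2
from cell import sensors, snapshot, ticket, trace, pinpoint
from scipy.spatial.transform import Rotation as R
def world(s,uv,z=None,d=None):
    p=cv2.undistortPoints(np.array(uv,float).reshape(-1,1,2),s['mtx'],np.array(s['distortion'],float)).reshape(-1,2)
    T=np.linalg.inv(s['camera_from_world']); r=np.c_[p,np.ones(len(p))]@T[:3,:3].T; c=T[:3,3]
    if d is None: k=(z-c[2])/r[:,2]
    else: k=np.array(d,float)
    return c+r*k[:,None]
def maskpts(s,m):
    v,u=np.nonzero(m&(s['range_z']>0)); return world(s,np.c_[u,v],d=s['range_z'][v,u])
def go(x,y,z,yaw=None):
    "shift in tool axes (cm) and yaw turn about tool z"
    st=sensors.sense(); Rm=R.from_euler('xyz',st['orientation'],degrees=True)
    return Rm.inv().apply(np.array([x,y,z])-st['eef_pos'])/10
E
python3 - <<'E'
from h import *
print(sensors.sense())
for n in('scene','top'):
    s=snapshot(n); cv2.imwrite(f'pics/{n}1.png',cv2.resize(s['frame'][:,:,::-1],(800,600),interpolation=cv2.INTER_CUBIC))
    print(n,np.linalg.inv(s['camera_from_world'])[:3,3])
    for l in 'marker_mid brush spool stamp glue_stick paint_bottle pen_insert glue_insert spool_insert stamp_insert'.split():
        for t in trace(l,n)[:3]:
            if t['p']<.3: continue
            P=maskpts(s,t['mask']); print(l,'T',round(t['p'],2),t['box'],np.median(P,0).round(),P.min(0).round(),P.max(0).round())
        print(l,'P',[(round(p['p'],2),np.round(p['uv'])) for p in pinpoint(l,n)[:3]])
E
```

```text
pics
{'time_s': 0.0, 'q': array([ 6.96244200e+01,  2.79139966e+00,  5.59192166e+00,  9.29345834e+01,
       -7.37268807e-04,  8.26755459e+01]), 'joint_vel': array([-0.02519007, -0.01860017, -0.0234352 ,  0.03794342, -0.01463721,
        0.10078802]), 'tau': array([-3.82428616e-04, -3.38786459e+01,  3.20013714e+01,  2.02532049e-02,
       -1.97844647e-04,  1.47329775e-06]), 'eef_pos': array([118.38751836, 510.8852921 , 247.13338839]), 'orientation': array([-1.79866939e+02, -1.63599436e-02,  1.66948856e+02]), 'wrist_force': array([-0.19454064, -1.14448715,  0.61296453]), 'torque': array([0.00894889, 0.01246058, 0.03245642]), 'finger_force': 0.0, 'finger_gap': 0.9992489522133438}
scene [253.09719651 740.16070998 653.14560753]
marker_mid T 0.7 [273.2, 150.2, 322.2, 166.8] [518. -46.  56.] [452. -55.  47.] [580. -40.  61.]
marker_mid P [(0.86, array([299., 157.]))]
brush T 0.48 [277.0, 143.6, 326.2, 158.7] [506. -96.  48.] [ 449. -102.   43.] [584. -92.  52.]
brush P [(0.75, array([302., 153.]))]
spool T 0.75 [170.4, 230.5, 183.6, 251.3] [649. 301.  28.] [642. 278.  -1.] [665. 311.  41.]

[... 2616 characters left out ...]
pen_insert T 0.95 [244.2, 213.4, 291.8, 239.1] [478.  92.  41.] [447.  39.  35.] [511. 147.  74.]
pen_insert P [(0.62, array([268., 224.]))]
glue_insert T 0.8 [246.2, 183.8, 296.2, 213.5] [540.  89.  41.] [509.  34.  35.] [572. 141.  83.]
glue_insert T 0.42 [136.4, 241.8, 154.4, 254.1] [431. 364.  98.] [420. 358.  17.] [444. 386. 114.]
glue_insert P [(0.61, array([268., 197.])), (0.34, array([150., 204.]))]
spool_insert T 0.89 [249.2, 160.5, 290.6, 184.6] [602.  85.  41.] [571.  31.  36.] [634. 138.  53.]
spool_insert P [(0.76, array([272., 170.]))]
stamp_insert T 0.97 [248.2, 132.2, 296.9, 159.5] [664.  80.  41.] [631.  26.  35.] [698. 134.  53.]
stamp_insert P [(0.59, array([271., 145.]))]
```

View pics/top1.png

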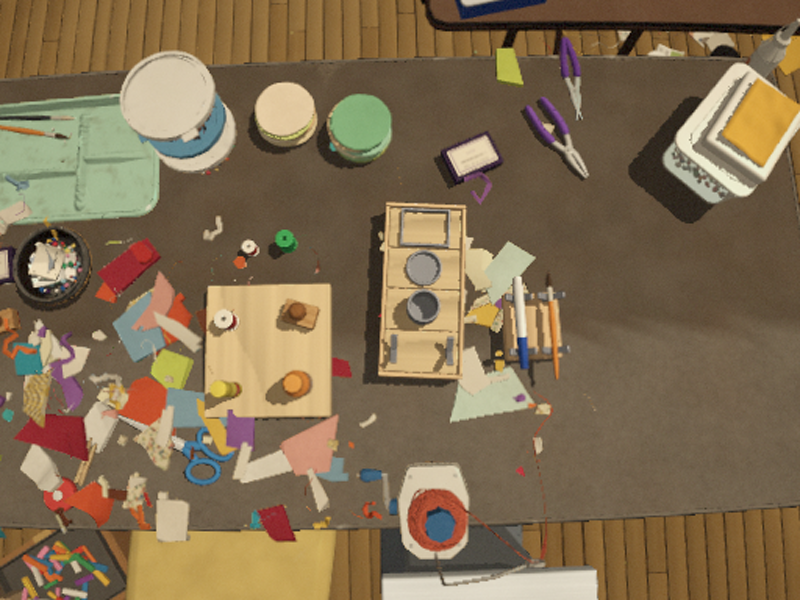

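```bash
python3 - <<'E'
import cv2,numpy as np
s=cv2.imread('pics/scene1.png');t=cv2.imread('pics/top1.png')
a=s[340:480,220:480];b=t[210:420,190:350]
a=cv2.resize(a,(780,420)); b=cv2.resize(b,(457,600),interpolation=cv2.INTER_CUBIC)
cv2.imwrite('pics/crop_scene.png',a)
E
```

```text
(no output)
```

View pics/crop_scene.png

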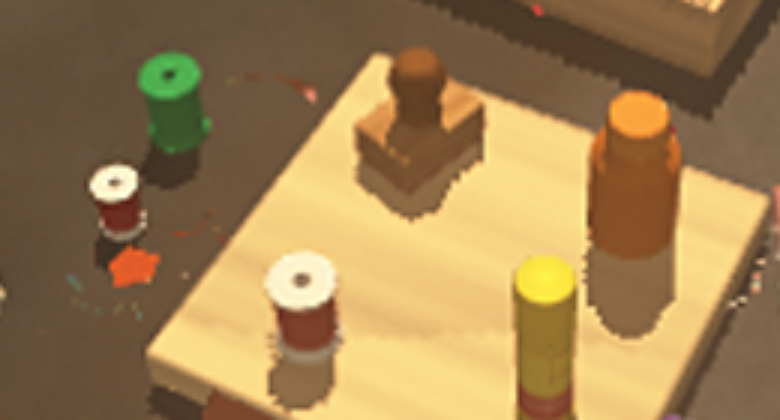

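Three spools are visible in the scene picture: green at (177,245), a small white/red one at (166,260) and a larger white/red one at (203,285) on the board. The board one is meant, because it is not green, is the larger, and stands on the board; the crop confirms this. Next I measure poses.

```bash
cat > meas.py <<'E'
from h import *
def best(l,n,near,s):
    c=[]
    for t in trace(l,n):
        P=maskpts(s,t['mask'])
        if len(P) and np.hypot(*(np.median(P,0)[:2]-near))<40: return t['mask'],P
    return None,None
E
python3 - <<'E'
from meas import *
for n in('top','scene'):
    s=snapshot(n)
    rz=s['range_z']; v,u=np.nonzero(rz>0); A=world(s,np.c_[u,v],d=rz[v,u])
    def sel(lo,hi): return A[np.all((A>lo)&(A<hi),1)]
    print(n)
    for l,c,z in(('spool',(531,377),60),('glue',(431,368),111),('handle',(535,272),79),('bottle',(434,268),97)):
        P=sel((c[0]-30,c[1]-30,z-6),(c[0]+30,c[1]+30,z+8)); 
        print(l,len(P),((P.min(0)+P.max(0))/2).round(1),np.median(P,0).round(1),np.ptp(P,0).round())
    P=sel((500,235,41),(570,310,52)); r=cv2.minAreaRect(P[:,:2].astype(np.float32)); print('block',len(P),np.round(r[0],1),np.round(r[1],1),round(r[2],1),P[:,2].mean())
    m,P=best('marker_mid',n,(517,-50),s); P=P[(P[:,2]>48)&(P[:,2]<66)]; c=P.mean(0); d=np.linalg.svd(P-c,full_matrices=False)[2][0]; t=(P-c)@d
    print('marker',(c+d*(t.min()+t.max())/2).round(1),np.ptp(t).round(),np.degrees(np.arctan2(d[1],d[0])).round(1),d.round(2))
    # caddy rim/base footprint
    P=sel((400,-20,33),(740,190,50)); r=cv2.minAreaRect(P[:,:2].astype(np.float32)); print('caddy',np.round(r[0],1),np.round(r[1],1),round(r[2],1))
    for l,c in(('pen_insert',(478,92)),('glue_insert',(540,89)),('spool_insert',(602,85)),('stamp_insert',(664,80))):
        m,P=best(l,n,c,s); 
        if P is None: continue
        P=P[(P[:,2]>36)&(P[:,2]<45)]; r=cv2.minAreaRect(P[:,:2].astype(np.float32)); print(l,P[:,:2].mean(0).round(1),np.round(r[0],1),np.round(r[1],1),round(r[2],1))
    P=sel((505,50,72),(580,130,90)); 
    if len(P): print('cup rim',len(P),((P.min(0)+P.max(0))/2).round(1),np.ptp(P,0).round())
E
```

```text
top
spool 115 [531.  378.6  59.5] [531.  378.   59.4] [28. 26.  6.]
glue 93 [430.7 370.5 109.8] [430.6 369.7 109.6] [21. 23.  8.]
handle 76 [538.4 269.7  77.5] [538.8 269.2  76.6] [20. 23.  8.]
bottle 107 [434.3 270.8  96. ] [435.1 270.5  96.2] [23. 22.  9.]
block 212 [538.5 269.7] [50.1 33.8] 72.0 45.222410163150585
marker [514.8 -53.1  58. ] 135.0 -178.5 [-1.   -0.03 -0.  ]
caddy [571.5  86. ] [122.3 262.8] 86.1
pen_insert [477.6  93.7] [478.7  93.6] [109.3  60.4] 86.1
glue_insert [539.6  88.5] [540.5  88.3] [107.   59.3] 86.4
spool_insert [601.4  84.4] [601.6  84.6] [106.1  60.6] 86.9
stamp_insert [663.7  79.8] [662.5  79.9] [108.1  62.2] 85.9
cup rim 127 [540.4  88.4  77.4] [47. 46. 11.]
scene
spool 157 [531.8 381.7  58.2] [531.  381.8  59.5] [28. 28.  8.]
glue 141 [429.1 372.4 108.9] [428.5 374.4 109.5] [23. 24.  7.]
handle 66 [537.6 273.3  76.1] [537.2 274.3  76.2] [20. 19.  5.]
bottle 118 [434.8 274.1  94.6] [435.  275.5  95.3] [24. 24.  7.]
block 234 [537.8 272.6] [50.5 33.9] 70.5 44.70606496193617
marker [512.9 -47.   55.3] 128.0 -177.7 [-1.   -0.04  0.  ]
caddy [571.5  89.8] [124.5 263.4] 85.8
pen_insert [475.7  93.5] [477.6  92.1] [109.8  66.6] 84.2
glue_insert [535.1 106.1] [541.6  91.1] [112.9  63.1] 86.2
spool_insert [603.8  91.3] [603.1  86.9] [114.4  63.6] 86.5
stamp_insert [663.2  86.6] [663.8  83.8] [111.1  68.3] 86.6
cup rim 137 [540.2  92.4  76.6] [47. 47.  9.]
```

Measurements agree to 3 mm between the cameras, and sizes and heights match the list. Going to the marker.

```bash
cat >> h.py <<'E'
def plan(x,y,z,yaw):
    st=sensors.sense(); o=st['orientation']
    print('t',round(st['time_s'],2),'pos',st['eef_pos'].round(1),'rpy',o.round(1),'shift cm',go(x,y,z).round(2),'turn tool z',round(-((yaw-o[2]+90)%180-90),1),'gap',round(st['finger_gap'],2))
E
python3 -c "
from h import *
plan(514,-51,150,181.8)"
```

```text
t 2.7 pos [118.6 511.4 248.3] rpy [180.   -0.  166.9] shift cm [-51.22 -45.86   9.83] turn tool z -14.9 gap 1.0
```

```bash
python3 -m creep '-2.7 -2.41 0 0 0 0 0.45;-2.7 -2.41 0 0 0 0 0.45;-2.7 -2.41 0 0 0 0 0.45;-2.7 -2.41 0 0 0 0 0.45;-2.7 -2.41 0 0 0 0 0.45;-2.7 -2.41 0 0 0 0 0.45;-2.7 -2.41 0 0 0 0 0.45;-2.7 -2.41 0 0 0 0 0.45;-2.7 -2.41 0 0 0 0 0.45;-2.7 -2.41 0 0 0 0 0.45'; python3 -m creep '-2.7 -2.41 0 0 0 0 0.45;-2.7 -2.41 0 0 0 0 0.45;-2.7 -2.41 0 0 0 0 0.45;-2.7 -2.41 0 0 0 0 0.45;-2.7 -2.41 0 0 0 0 0.45;-2.7 -2.41 2 0 0 0 0.45;-2.7 -2.41 3 0 0 0 0.45;-2.7 -2.41 3 0 0 -5 0.45;0 0 2 0 0 -5 0.45;0 0 0 0 0 -5 0.45' 40
python3 -c "
from h import *
plan(514,-51,150,181.8)"
```

```text
time_s: 3.53
eef_pos: [327.9, 214.2, 248.6]
orientation: [180.0, 0.1, 167.0]
wrist_force: [1.0, 0.9, -0.4]
finger_gap: 0.449
finger_force: 0.0
time_s: 4.37
eef_pos: [486.7, -15.5, 149.2]
orientation: [179.9, -0.6, -178.0]
wrist_force: [-2.1, 1.2, -0.8]
finger_gap: 0.448
finger_force: 0.0
t 4.37 pos [486.7 -15.5 149.2] rpy [ 179.9   -0.6 -178. ] shift cm [-2.61 -3.65 -0.11] turn tool z 0.2 gap 0.45
```

```bash
python3 -m creep '-1.3 -1.8 0 0 0 0 0.45;-1.3 -1.8 0 0 0 0 0.45;0 0 0 0 0 0 0.45;0 0 0 0 0 0 0.45'
python3 - <<'E'
from h import *
plan(514,-51,51,181.8)
s=snapshot('wrist'); cv2.imwrite('pics/w1.png',s['frame'][:,:,::-1])
for t in trace('marker_mid','wrist')[:2]:
    P=maskpts(s,t['mask']); print(t['p'],t['box'],len(P))
    if len(P)<20: continue
    P=P[(P[:,2]>46)&(P[:,2]<70)];c=P.mean(0); d=np.linalg.svd(P-c,full_matrices=False)[2][0]; q=(P-c)@d
    print((c+d*(q.min()+q.max())/2).round(1),np.ptp(q).round(),np.degrees(np.arctan2(d[1],d[0])).round(1))
E
```

```text
time_s: 4.7
eef_pos: [516.7, -49.9, 154.9]
orientation: [180.0, -0.0, -178.1]
wrist_force: [0.3, -0.3, 0.6]
finger_gap: 0.448
finger_force: 0.0
t 4.7 pos [516.7 -49.9 154.9] rpy [ 180.    -0.  -178.1] shift cm [ 0.27 -0.1  10.39] turn tool z 0.1 gap 0.45
0.84 [243.7, 93.6, 268.2, 278.8] 3813
[516.3 -52.4  59. ] 134.0 1.1
```

View pics/w1.png

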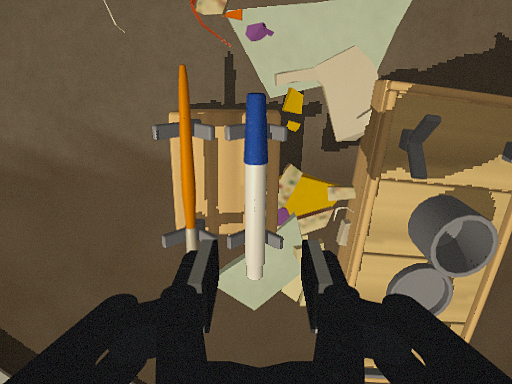

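The wrist view shows the marker (column 256, rows 94–280) centred between the fingers, with the brush to the left clear of them. Measured mid is (516, -52). Descending 10.4 cm and gripping.

```bash
python3 -m creep '0.05 0.2 2.6 0 0 0 0.45;0 0 2.6 0 0 0 0.45;0 0 2.6 0 0 0 0.45;0 0 1.6 0 0 0 0.45;0 0 1 0 0 0 0.45;0 0 0 0 0 0 0.45;0 0 0 0 0 0 0;0 0 0 0 0 0 0;0 0 0 0 0 0 0;0 0 0 0 0 0 0' 40;python3 -m creep '0 0 0 0 0 0 0;0 0 0 0 0 0 0;0 0 -2 0 0 0 0;0 0 -3 0 0 0 0;0 0 -3 0 0 0 0;0 0 -2 0 0 0 0;0 0 0 0 0 0 0'
python3 -c "
from h import *
plan(478.5,94.5,150,266)"
```

```text
time_s: 5.63
eef_pos: [516.9, -50.7, 54.2]
orientation: [-179.5, 0.1, -178.1]
wrist_force: [-3.3, -7.3, 2.7]
finger_gap: 0.167
finger_force: 38.9
time_s: 6.22
eef_pos: [520.5, -48.2, 159.6]
orientation: [-179.8, 0.8, -178.0]
wrist_force: [1.4, -0.8, 0.2]
finger_gap: 0.174
finger_force: 39.0
t 6.22 pos [520.5 -48.2 159.6] rpy [-179.8    0.8 -178. ] shift cm [ 3.72 14.4   0.86] turn tool z -84.0 gap 0.17
```

```bash
python3 -m creep '0.7 2.88 0 0 0 0 0;0.7 2.88 0 0 0 0 0;0.7 2.88 0 0 0 0 0;0.7 2.88 0 0 0 0 0;0.7 2.88 0 0 0 0 0;0 0 0 0 0 -7 0;0 0 0 0 0 -7 0;0 0 0 0 0 -7 0;0 0 0 0 0 -7 0;0 0 0 0 0 -7 0'; python3 -m creep '0 0 0 0 0 -7 0;0 0 0 0 0 -7 0;0 0 0 0 0 -7 0;0 0 0 0 0 -7 0;0 0 0 0 0 -7 0;0 0 0 0 0 -7 0;0 0 0 0 0 -7 0;0 0 0 0 0 0 0;0 0 0 0 0 0 0'
python3 - <<'E'
from h import *
plan(478.5,94.5,67,266)
s=snapshot('top'); cv2.imwrite('pics/t2.png',cv2.resize(s['frame'][150:270,220:380,::-1],(800,600)))
for n in('top','wrist'):
  if n=='wrist': s=snapshot(n)
  for t in trace('marker_mid',n)[:2]:
    P=maskpts(s,t['mask']); print(n,t['p'],t['box'],len(P),P.min(0).round(),P.max(0).round())
    if len(P)<20: continue
    P=P[(P[:,2]>120)&(P[:,2]<180)];c=P.mean(0); d=np.linalg.svd(P-c,full_matrices=False)[2][0]; q=(P-c)@d
    print((c+d*(q.min()+q.max())/2).round(1),np.ptp(q).round(),np.degrees(np.arctan2(d[1],d[0])).round(1),d.round(2))
E
```

```text
time_s: 7.05
eef_pos: [476.6, 95.8, 152.2]
orientation: [-179.9, 0.1, -142.7]
wrist_force: [0.4, -0.4, 0.6]
finger_gap: 0.171
finger_force: 39.1
time_s: 7.8
eef_pos: [476.5, 95.6, 151.9]
orientation: [-179.9, 0.0, -94.2]
wrist_force: [0.4, -0.5, 0.3]
finger_gap: 0.168
finger_force: 39.1
t 7.8 pos [476.5  95.6 151.9] rpy [-179.9    0.   -94.2] shift cm [ 0.09 -0.2   8.49] turn tool z -0.2 gap 0.17
top 0.39 [236.9, 218.7, 246.7, 224.1] 68 [444. 138.  -1.] [502. 161. 574.]
[479.6 151.7 157.5] 19.0 -106.2 [-0.28 -0.96  0.08]
wrist 0.91 [239.0, 110.9, 283.9, 365.9] 9337 [461.  28.  14.] [507. 279. 209.]
[476.5  85.6 157.5] 115.0 -94.4 [-0.08 -1.   -0.02]
```

View pics/t2.png

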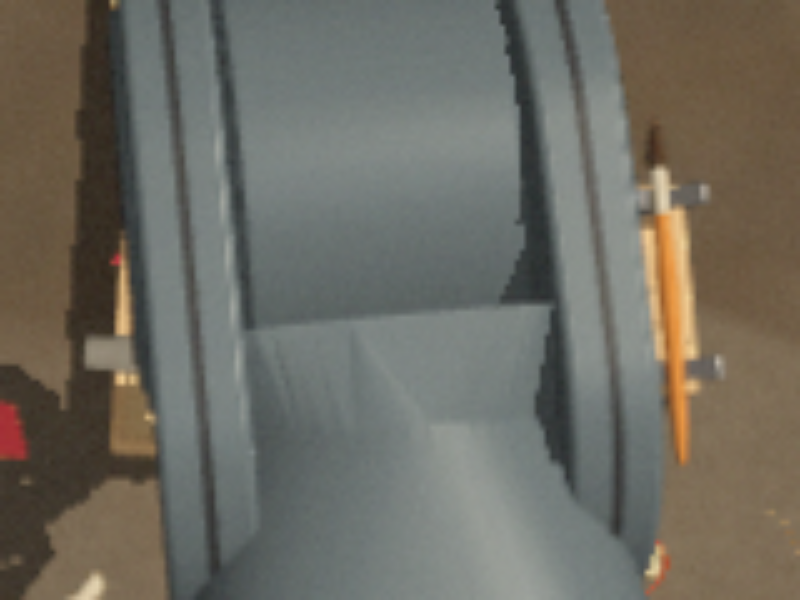

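The top view is blocked by the arm; the wrist detection gives the marker level and at 85.6°, matching the insert. Lowering it.

```bash
python3 -m creep '0.1 -0.15 2.5 0 0 0 0;0 0 2.5 0 0 0 0;0 0 1.5 0 0 0 0;0 0 1 0 0 0 0;0 0 0.6 0 0 0 0;0 0 0.3 0 0 0 0;0 0 0 0 0 0 0;0 0 0 0 0 0 0'
python3 -c "
from h import *
plan(478.5,94.5,67,266)"
```

```text
time_s: 8.67
eef_pos: [478.9, 94.2, 68.7]
orientation: [-179.8, -0.0, -94.1]
wrist_force: [0.1, -0.9, 2.1]
finger_gap: 0.17
finger_force: 39.4
t 8.67 pos [478.9  94.2  68.7] rpy [-179.8   -0.   -94.1] shift cm [-0.03  0.04  0.17] turn tool z -0.1 gap 0.17
```

```bash
python3 -m creep '0 0 0 0 0 0 0.36;0 0 0 0 0 0 0.36;0 0 0 0 0 0 0.36;0 0 0 0 0 0 0.36;0 0 -1.5 0 0 0 0.36;0 0 -2.5 0 0 0 0.36;0 0 -3 0 0 0 0.36;0 0 -3 0 0 0 0.5;0 0 0 0 0 0 0.5;0 0 0 0 0 0 0.5'
python3 - <<'E'
from h import *
plan(531,380,150,176)
s=snapshot('wrist'); cv2.imwrite('pics/w2.png',s['frame'][:,:,::-1])
for t in trace('marker_mid','wrist')[:2]:
    P=maskpts(s,t['mask']);P=P[(P[:,2]>55)&(P[:,2]<90)];c=P.mean(0); d=np.linalg.svd(P-c,full_matrices=False)[2][0]; q=(P-c)@d
    print(t['p'],(c+d*(q.min()+q.max())/2).round(1),np.ptp(q).round(),np.degrees(np.arctan2(d[1],d[0])).round(1),d.round(2),P[:,2].max())
E
```

```text
time_s: 9.5
eef_pos: [479.2, 94.5, 169.7]
orientation: [-179.7, 0.0, -94.1]
wrist_force: [-0.7, -0.1, -0.5]
finger_gap: 0.502
finger_force: 0.0
t 9.5 pos [479.2  94.5 169.7] rpy [-179.7    0.   -94.1] shift cm [-28.84  -3.14   2.01] turn tool z 89.9 gap 0.5
0.97 [479.9  94.5  74.7] 135.0 86.0 [0.07 1.   0.01] 78.24766585267017
```

View pics/w2.png

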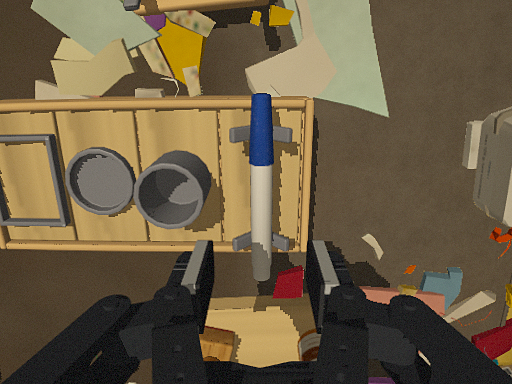

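The marker lies in both V notches (wrist picture: pen at column 262, notches at rows 132 and 240), level, with its top at 77 mm as expected. On to the spool.

```bash
python3 -m creep '-3.6 -0.39 0 0 0 0 0.55;-3.6 -0.39 0 0 0 0 0.55;-3.6 -0.39 0 0 0 0 0.55;-3.6 -0.39 0 0 0 0 0.55;-3.6 -0.39 0 0 0 0 0.55;-3.6 -0.39 0 0 0 0 0.55;-3.6 -0.39 0 0 0 0 0.55;-3.6 -0.39 0 0 0 0 0.55;0 0 0 0 0 7 0.55;0 0 0 0 0 7 0.55';python3 -m creep '0 0 0 0 0 7 0.55;0 0 0 0 0 7 0.55;0 0 0 0 0 7 0.55;0 0 0 0 0 7 0.55;0 0 0 0 0 7 0.55;0 0 0 0 0 7 0.55;0 0 0 0 0 7 0.55;0 0 0 0 0 7 0.55;0 0 0 0 0 7 0.55;0 0 0 0 0 7 0.55' ;python3 -m creep '0 0 0 0 0 6 0.55;0 0 0 0 0 0 0.55;0 0 0 0 0 0 0.55'
python3 - <<'E'
from h import *
plan(531,380,48,176)
s=snapshot('wrist'); cv2.imwrite('pics/w3.png',s['frame'][:,:,::-1])
rz=s['range_z']; v,u=np.nonzero(rz>0); A=world(s,np.c_[u,v],d=rz[v,u])
P=A[np.all((A>(500,350,55))&(A<(560,410,66)),1)]; print(len(P),((P.min(0)+P.max(0))/2).round(1),np.ptp(P,0).round())
P=A[np.all((A>(490,225,41))&(A<(580,320,52)),1)]
if len(P)>50: print(cv2.minAreaRect(P[:,:2].astype(np.float32)))
E
```

```text
time_s: 10.43
eef_pos: [527.3, 381.0, 162.7]
orientation: [179.7, -0.3, -108.2]
wrist_force: [-2.0, -0.3, -0.3]
finger_gap: 0.548
finger_force: 0.0
time_s: 11.27
eef_pos: [527.8, 378.7, 164.3]
orientation: [-179.9, -0.2, -178.4]
wrist_force: [-0.1, 0.3, 0.1]
finger_gap: 0.547
finger_force: 0.0
time_s: 11.52
eef_pos: [528.1, 378.9, 165.0]
orientation: [-179.9, -0.2, 176.1]
wrist_force: [0.4, 0.2, -0.1]
finger_gap: 0.553
finger_force: 0.0
t 11.52 pos [528.1 378.9 165. ] rpy [-179.9   -0.2  176.1] shift cm [-0.32  0.15 11.7 ] turn tool z 0.1 gap 0.55
1113 [532.4 380.   58.6] [28. 27.  7.]
((539.1431274414062, 270.9752502441406), (50.60913848876953, 34.66484832763672), 72.39116668701172)
```

View pics/w3.png

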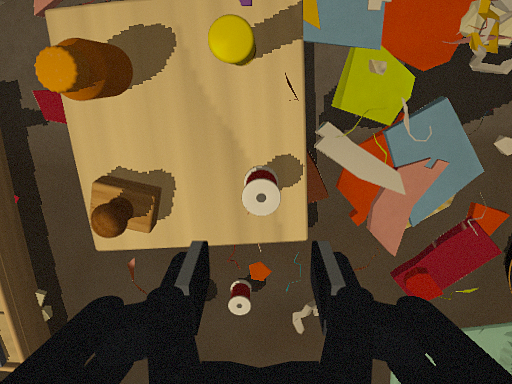

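The spool meant is at (261,192) with its top at (532,380,60); the small one at (240,297) is off the board. Descending on the large one.

```bash
python3 -m creep '-0.43 0.12 3 0 0 0 0.55;0 0 3 0 0 0 0.55;0 0 3 0 0 0 0.55;0 0 1.7 0 0 0 0.55;0 0 1 0 0 0 0.55;0 0 0 0 0 0 0.55;0 0 0 0 0 0 0.55;0 0 0 0 0 0 0;0 0 0 0 0 0 0;0 0 0 0 0 0 0' 40;python3 -m creep '0 0 0 0 0 0 0;0 0 0 0 0 0 0;0 0 -2 0 0 0 0;0 0 -3 0 0 0 0;0 0 -4 0 0 0 0;0 0 -3 0 0 0 0;0 0 0 0 0 0 0;0 0 0 0 0 0 0'
python3 -c "
from h import *
plan(602,86.5,150,176)"
```

```text
time_s: 12.4
eef_pos: [535.0, 381.2, 52.9]
orientation: [179.8, 0.2, 176.0]
wrist_force: [0.4, -0.5, 3.1]
finger_gap: 0.314
finger_force: 39.8
time_s: 13.07
eef_pos: [535.0, 381.3, 173.9]
orientation: [179.8, 0.3, 176.0]
wrist_force: [0.7, 0.3, -0.6]
finger_gap: 0.316
finger_force: 39.5
t 13.07 pos [535.  381.3 173.9] rpy [179.8   0.3 176. ] shift cm [ -8.75 -28.94   2.33] turn tool z -0.0 gap 0.32
```

```bash
python3 -m creep '-1 -3.22 0 0 0 0 0;-1 -3.22 0 0 0 0 0;-1 -3.22 0 0 0 0 0;-1 -3.22 0 0 0 0 0;-1 -3.22 0 0 0 0 0;-1 -3.22 0 0 0 0 0;-1 -3.22 0 0 0 0 0;-1 -3.22 0 0 0 0 0;-1 -3.22 0 0 0 0 0;0 0 0 0 0 0 0';python3 -m creep '0 0 2 0 0 0 0;0 0 1 0 0 0 0;0 0 0 0 0 0 0'
python3 - <<'E'
from h import *
plan(604.6,87,72,176)
s=snapshot('wrist'); cv2.imwrite('pics/w4.png',s['frame'][:,:,::-1])
rz=s['range_z']; v,u=np.nonzero(rz>0); A=world(s,np.c_[u,v],d=rz[v,u])
P=A[np.all((A>(505,50,70))&(A<(575,130,90)),1)]; print('cup',len(P),((P.min(0)+P.max(0))/2).round(1),np.ptp(P,0).round())
for l in('spool_insert','stamp_insert'):
  for t in trace(l,'wrist')[:1]:
    P=maskpts(s,t['mask']);P=P[(P[:,2]>46)&(P[:,2]<55)]
    if len(P): print(l,t['p'],len(P),((P.min(0)+P.max(0))/2).round(1),np.ptp(P,0).round())
E
```

```text
time_s: 13.9
eef_pos: [602.7, 78.6, 167.4]
orientation: [-179.8, -0.2, 175.6]
wrist_force: [0.1, 0.6, -0.4]
finger_gap: 0.312
finger_force: 39.6
time_s: 14.15
eef_pos: [599.3, 84.9, 134.7]
orientation: [-180.0, -0.5, 175.9]
wrist_force: [-1.0, 0.6, -1.8]
finger_gap: 0.316
finger_force: 39.6
t 14.15 pos [599.3  84.9 134.7] rpy [-180.    -0.5  175.9] shift cm [-0.57  0.25  6.27] turn tool z -0.1 gap 0.32
cup 2390 [541.7  89.2  76.4] [47. 48. 13.]
spool_insert 0.87 1071 [599.6  84.9  48.6] [46. 53.  5.]
stamp_insert 0.75 477 [665.5  79.   48.7] [61. 50.  5.]
```

View pics/w4.png

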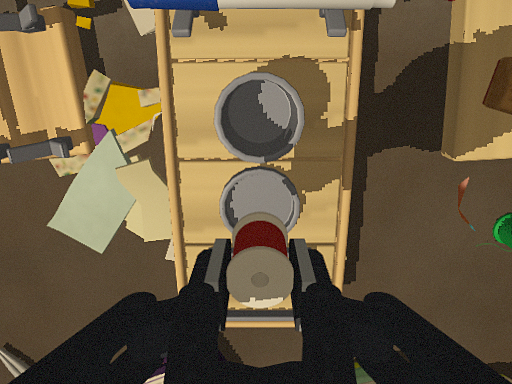

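The wrist view shows the spool upright in the jaws (262,265) over the ring (260,205). The cup at (541.7, 89.2) puts the ring at about (603, 85.5). Lowering.

```bash
python3 -m creep '-0.6 0.1 2 0 0 0 0;0 0 1.5 0 0 0 0;0 0 0.8 0 0 0 0;0 0 0 0 0 0 0;0 0 0 0 0 0 0'
python3 -c "
from h import *
plan(605.3,85.7,72,176)"
```

```text
time_s: 14.72
eef_pos: [608.4, 85.8, 97.3]
orientation: [-180.0, -0.0, 176.0]
wrist_force: [0.5, -0.0, 0.0]
finger_gap: 0.315
finger_force: 39.6
t 14.72 pos [608.4  85.8  97.3] rpy [-180.   -0.  176.] shift cm [ 0.31 -0.03  2.53] turn tool z -0.0 gap 0.31
```

```bash
python3 -m creep '0.3 0 0.8 0 0 0 0;0 0 0.7 0 0 0 0;0 0 0.6 0 0 0 0;0 0 0.4 0 0 0 0;0 0 0 0 0 0 0;0 0 0 0 0 0 0'
python3 -c "
from h import *
plan(605.3,85.7,72,176)"
```

```text
time_s: 15.22
eef_pos: [605.6, 85.6, 72.5]
orientation: [180.0, 0.0, 175.9]
wrist_force: [-1.5, -0.2, 1.6]
finger_gap: 0.311
finger_force: 39.8
t 15.22 pos [605.6  85.6  72.5] rpy [180.    0.  175.9] shift cm [0.03 0.01 0.05] turn tool z -0.1 gap 0.31
```

```bash
python3 -m creep '0 0 0.05 0 0 0 0;0 0 0 0 0 0 0.5;0 0 0 0 0 0 0.5;0 0 0 0 0 0 0.5;0 0 0 0 0 0 0.5;0 0 -1.5 0 0 0 0.5;0 0 -3 0 0 0 0.5;0 0 -4 0 0 0 0.5;0 0 -3 0 0 0 0.5;0 0 0 0 0 0 0.5'
python3 - <<'E'
from h import *
plan(538.7,271.3,170,162)
s=snapshot('wrist')
rz=s['range_z']; v,u=np.nonzero(rz>0); A=world(s,np.c_[u,v],d=rz[v,u])
P=A[np.all((A>(580,60,70))&(A<(630,112,90)),1)]; print('spool top',len(P),((P.min(0)+P.max(0))/2).round(1),np.ptp(P,0).round(),np.median(P[:,2]))
P=A[np.all((A>(560,40,45))&(A<(632,125,53)),1)]; print('ring',len(P),((P.min(0)+P.max(0))/2).round(1),np.ptp(P,0).round())
E
```

```text
time_s: 16.05
eef_pos: [609.7, 85.8, 195.4]
orientation: [179.9, 0.8, 175.9]
wrist_force: [0.7, 0.4, 1.1]
finger_gap: 0.501
finger_force: 0.0
t 16.05 pos [609.7  85.8 195.4] rpy [179.9   0.8 175.9] shift cm [ 8.43 18.    2.45] turn tool z 13.9 gap 0.5
spool top 1083 [603.4  86.4  76.1] [28. 27. 12.] 79.68408825215624
ring 1019 [595.   84.9  49. ] [70. 53.  8.]
```

The spool is seated (top at 79.7 mm, expected 79). To the stamp.

```bash
python3 -m creep '1.69 3.6 0 0 0 0 0.6;1.69 3.6 0 0 0 0 0.6;1.69 3.6 0 0 0 0 0.6;1.69 3.6 0 0 0 0 0.6;1.69 3.6 0 0 0 0 0.6;0 0 1 0 0 7 0.6;0 0 1 0 0 6.9 0.6;0 0 0 0 0 0 0.6;0 0 0 0 0 0 0.6'
python3 - <<'E'
from h import *
plan(538.7,271.3,67,162)
s=snapshot('wrist')
rz=s['range_z']; v,u=np.nonzero(rz>0); A=world(s,np.c_[u,v],d=rz[v,u])
P=A[np.all((A>(490,225,41))&(A<(580,320,52)),1)];print(cv2.minAreaRect(P[:,:2].astype(np.float32)))
P=A[np.all((A>(515,245,60))&(A<(565,300,85)),1)];print('handle',len(P),((P.min(0)+P.max(0))/2).round(1),np.ptp(P,0).round())
E
```

```text
time_s: 16.85
eef_pos: [532.8, 270.8, 164.4]
orientation: [-179.8, -0.2, 162.2]
wrist_force: [0.0, -0.3, 1.2]
finger_gap: 0.6
finger_force: 0.0
t 16.85 pos [532.8 270.8 164.4] rpy [-179.8   -0.2  162.2] shift cm [-0.57  0.25  9.73] turn tool z 0.2 gap 0.6
((539.3815307617188, 270.9422302246094), (50.10704803466797, 34.17507553100586), 72.32526397705078)
handle 1066 [538.3 270.8  72.9] [23. 26. 15.]
```

```bash
python3 -m creep '-0.57 0.2 3 0 0 0 0.6;0 0 3 0 0 0 0.6;0 0 2 0 0 0 0.6;0 0 1 0 0 0 0.6;0 0 0.6 0 0 0 0.6;0 0 0 0 0 0 0.6;0 0 0 0 0 0 0.6'
python3 -c "
from h import *
plan(538.7,271.3,67,162)"
```

```text
time_s: 17.48
eef_pos: [541.1, 271.3, 71.9]
orientation: [179.9, 0.1, 162.1]
wrist_force: [-0.4, 0.3, 0.5]
finger_gap: 0.598
finger_force: 0.0
t 17.48 pos [541.1 271.3  71.9] rpy [1.799e+02 1.000e-01 1.621e+02] shift cm [ 0.23 -0.08  0.49] turn tool z 0.1 gap 0.6
```

Close with the last correction, then lift.

```bash
python3 -m creep '0.2 -0.05 0.4 0 0 0 0.6;0 0 0 0 0 0 0.6;0 0 0 0 0 0 0;0 0 0 0 0 0 0;0 0 0 0 0 0 0;0 0 0 0 0 0 0;0 0 0 0 0 0 0' 60
python3 -m creep '0 0 -2 0 0 0 0;0 0 -3 0 0 0 0;0 0 -3.5 0 0 0 0;0 0 -2 0 0 0 0;0 0 0 0 0 0 0;0 0 0 0 0 0 0'
python3 -c "
from h import *
plan(665.5,81.5,165,176)"
```

```text
time_s: 18.07
eef_pos: [538.8, 271.8, 67.7]
orientation: [179.9, 0.1, 162.1]
wrist_force: [-0.4, 0.2, 3.6]
finger_gap: 0.275
finger_force: 59.3
time_s: 18.57
eef_pos: [539.1, 271.8, 173.2]
orientation: [179.9, 0.2, 162.1]
wrist_force: [0.4, 1.0, -2.4]
finger_gap: 0.272
finger_force: 59.0
t 18.57 pos [539.1 271.8 173.2] rpy [179.9   0.2 162.1] shift cm [-17.89 -14.21   0.84] turn tool z -13.9 gap 0.27
```

```bash
python3 -m creep '-2.98 -2.37 0 0 0 0 0;-2.98 -2.37 0 0 0 0 0;-2.98 -2.37 0 0 0 0 0;-2.98 -2.37 0 0 0 0 0;-2.98 -2.37 0 0 0 0 0;-2.98 -2.37 0 0 0 0 0;0 0 0 0 0 -7 0;0 0 0 0 0 -6.9 0;0 0 0 0 0 0 0;0 0 0 0 0 0 0'
python3 - <<'E'
from h import *
plan(665.4,81.3,87,176)
s=snapshot('wrist'); cv2.imwrite('pics/w5.png',s['frame'][:,:,::-1])
rz=s['range_z']; v,u=np.nonzero(rz>0); A=world(s,np.c_[u,v],d=rz[v,u])
P=A[np.all((A>(630,40,130))&(A<(710,125,157)),1)];print(len(P),np.median(P[:,2]),cv2.minAreaRect(P[:,:2].astype(np.float32)))
E
```

```text
time_s: 19.4
eef_pos: [663.3, 80.9, 169.0]
orientation: [-180.0, -0.2, 175.8]
wrist_force: [0.6, 0.7, 0.4]
finger_gap: 0.275
finger_force: 59.0
t 19.4 pos [663.3  80.9 169. ] rpy [-180.    -0.2  175.8] shift cm [-0.24  0.06  8.19] turn tool z -0.2 gap 0.28
4171 146.58677555177394 ((658.080810546875, 81.78331756591797), (49.96615982055664, 22.166414260864258), 85.8459243774414)
```

View pics/w5.png

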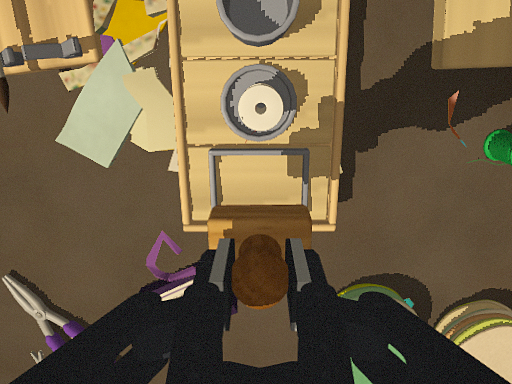

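The stamp is held square at 85.8° above the frame (edges at columns 210–308), and the spool sits in its ring at (261,106). Lowering.

```bash
python3 -m creep '-0.1 0.05 2.5 0 0 0 0;0 0 2 0 0 0 0;0 0 1.2 0 0 0 0;0 0 0 0 0 0 0;0 0 0 0 0 0 0'
python3 -c "
from h import *
plan(665.4,81.3,87,176)"
```

```text
time_s: 19.87
eef_pos: [664.2, 81.9, 113.3]
orientation: [-180.0, -0.2, 175.9]
wrist_force: [-0.6, -0.1, 0.5]
finger_gap: 0.28
finger_force: 58.9
t 19.87 pos [664.2  81.9 113.3] rpy [-180.    -0.2  175.9] shift cm [-0.13 -0.05  2.63] turn tool z -0.1 gap 0.28
```

```bash
python3 -m creep '-0.1 0 0.9 0 0 0 0;0 0 0.8 0 0 0 0;0 0 0.5 0 0 0 0;0 0 0.3 0 0 0 0;0 0 0 0 0 0 0;0 0 0 0 0 0 0'
python3 -c "
from h import *
plan(665.4,81.3,87,176)"
```

```text
time_s: 20.37
eef_pos: [666.3, 81.3, 89.4]
orientation: [-180.0, -0.0, 175.9]
wrist_force: [0.6, 0.2, 0.1]
finger_gap: 0.276
finger_force: 58.9
t 20.37 pos [666.3  81.3  89.4] rpy [-180.    -0.   175.9] shift cm [ 0.09 -0.01  0.24] turn tool z -0.1 gap 0.28
```

```bash
python3 -m creep '0 0 0.15 0 0 0 0;0 0 0.1 0 0 0 0;0 0 0 0 0 0 0;0 0 0 0 0 0 0.5;0 0 0 0 0 0 0.5;0 0 0 0 0 0 0.5;0 0 0 0 0 0 0.5;0 0 0 0 0 0 0.5'
python3 -m creep '0 0 -1.5 0 0 0 0.5;0 0 -3 0 0 0 0.5;0 0 -4 0 0 0 0.5;0 0 -2 0 0 0 0.5;0 0 0 0 0 0 0.5;0 0 0 0 0 0 0.5'
python3 - <<'E'
from h import *
plan(430.5,371.5,200,176)
s=snapshot('wrist')
rz=s['range_z']; v,u=np.nonzero(rz>0); A=world(s,np.c_[u,v],d=rz[v,u])
P=A[np.all((A>(630,40,58))&(A<(710,125,72)),1)];print(len(P),np.median(P[:,2]),cv2.minAreaRect(P[:,:2].astype(np.float32)))
P=A[np.all((A>(640,55,75))&(A<(690,110,105)),1)];print(P[:,2].max(),((P.min(0)+P.max(0))/2).round(1))
E
```

```text
time_s: 21.03
eef_pos: [666.5, 81.4, 87.3]
orientation: [180.0, 0.0, 175.9]
wrist_force: [0.1, 0.7, 0.4]
finger_gap: 0.499
finger_force: 0.0
time_s: 21.53
eef_pos: [667.9, 81.4, 195.1]
orientation: [180.0, 0.3, 175.9]
wrist_force: [-0.5, 0.1, -0.6]
finger_gap: 0.496
finger_force: 0.0
t 21.53 pos [667.9  81.4 195.1] rpy [180.    0.3 175.9] shift cm [25.73 27.26 -0.62] turn tool z -0.1 gap 0.5
1878 64.52780043356863 ((667.6961669921875, 81.9542236328125), (50.07111740112305, 33.936466217041016), 86.24295806884766)
99.50234571459919 [667.6  81.8  92.2]
```

The stamp is seated (block top 64.5 mm, expected 65; 86.2°). To the glue stick.

```bash
python3 -m creep '2.57 2.73 0 0 0 0 0.5;2.57 2.73 0 0 0 0 0.5;2.57 2.73 0 0 0 0 0.5;2.57 2.73 0 0 0 0 0.5;2.57 2.73 0 0 0 0 0.5;2.57 2.73 0 0 0 0 0.5;2.57 2.73 0 0 0 0 0.5;2.57 2.73 0 0 0 0 0.5;2.57 2.73 0 0 0 0 0.5;2.57 2.73 0 0 0 0 0.5'
python3 -m creep '0 0 0 0 0 0 0.5;0 0 0 0 0 0 0.5;0 0 0 0 0 0 0.5'
python3 - <<'E'
from h import *
s=snapshot('wrist')
rz=s['range_z']; v,u=np.nonzero(rz>0); A=world(s,np.c_[u,v],d=rz[v,u])
P=A[np.all((A>(400,340,104))&(A<(460,400,116)),1)];print(len(P),P[:,2].max(),((P.min(0)+P.max(0))/2).round(1),np.ptp(P,0).round())
plan(430.5,371.5,88,176)
E
```

```text
time_s: 22.42
eef_pos: [426.8, 372.3, 189.5]
orientation: [-179.8, -0.2, 175.9]
wrist_force: [0.2, -0.1, 0.3]
finger_gap: 0.504
finger_force: 0.0
time_s: 22.67
eef_pos: [428.6, 371.2, 190.2]
orientation: [-179.9, -0.1, 176.0]
wrist_force: [0.8, -0.6, -0.1]
finger_gap: 0.501
finger_force: 0.0
994 112.57415716169001 [430.1 371.7 108.3] [23. 23.  9.]
t 22.72 pos [429.4 370.9 190.6] rpy [-1.799e+02 -1.000e-01  1.759e+02] shift cm [-0.13  0.09 10.26] turn tool z -0.1 gap 0.5
```

```bash
python3 -m creep '-0.05 0.08 3 0 0 0 0.5;0 0 3 0 0 0 0.5;0 0 2 0 0 0 0.5;0 0 1.2 0 0 0 0.5;0 0 0.8 0 0 0 0.5;0 0 0 0 0 0 0.5;0 0 0 0 0 0 0.5'
python3 -c "
from h import *
plan(430.2,371.5,88,176)"
```

```text
time_s: 23.3
eef_pos: [430.6, 372.3, 92.6]
orientation: [180.0, 0.0, 175.9]
wrist_force: [-0.3, 0.5, 0.3]
finger_gap: 0.497
finger_force: 0.0
t 23.3 pos [430.6 372.3  92.6] rpy [180.    0.  175.9] shift cm [ 0.04 -0.08  0.46] turn tool z -0.1 gap 0.5
```

```bash
python3 -m creep '0 0 0.3 0 0 0 0.5;0 0 0 0 0 0 0;0 0 0 0 0 0 0;0 0 0 0 0 0 0;0 0 0 0 0 0 0;0 0 0 0 0 0 0' 40
python3 -m creep '0 0 -2 0 0 0 0;0 0 -3 0 0 0 0;0 0 -4 0 0 0 0;0 0 -3 0 0 0 0;0 0 0 0 0 0 0;0 0 0 0 0 0 0'
python3 -c "
from h import *
plan(541.5,89.8,205,176)"
```

```text
time_s: 23.8
eef_pos: [430.5, 373.1, 90.3]
orientation: [179.9, 0.1, 176.0]
wrist_force: [1.2, -0.4, 2.8]
finger_gap: 0.261
finger_force: 39.3
time_s: 24.3
eef_pos: [431.2, 373.7, 212.2]
orientation: [179.8, 0.3, 176.0]
wrist_force: [-0.1, -0.5, -1.3]
finger_gap: 0.256
finger_force: 39.3
t 24.3 pos [431.2 373.7 212.2] rpy [179.8   0.3 176. ] shift cm [-13.   -27.54   0.68] turn tool z -0.0 gap 0.26
```

TCP to underside is 68 mm, so the placing TCP is z ≈ 109.

```bash
python3 -m creep '-1.62 -3.44 0 0 0 0 0;-1.62 -3.44 0 0 0 0 0;-1.62 -3.44 0 0 0 0 0;-1.62 -3.44 0 0 0 0 0;-1.62 -3.44 0 0 0 0 0;-1.62 -3.44 0 0 0 0 0;-1.62 -3.44 0 0 0 0 0;-1.62 -3.44 0 0 0 0 0;0 0 0 0 0 0 0;0 0 0 0 0 0 0'
python3 -m creep '0 0 2 0 0 0 0;0 0 1 0 0 0 0;0 0 0 0 0 0 0;0 0 0 0 0 0 0'
python3 - <<'E'
from h import *
plan(541.8,89.6,109,176)
s=snapshot('wrist'); cv2.imwrite('pics/w6.png',s['frame'][:,:,::-1])
E
```

```text
time_s: 25.13
eef_pos: [539.1, 86.9, 206.6]
orientation: [-180.0, -0.2, 175.7]
wrist_force: [0.0, 0.6, -1.2]
finger_gap: 0.26
finger_force: 39.5
time_s: 25.47
eef_pos: [538.1, 90.0, 177.3]
orientation: [-180.0, -0.2, 176.0]
wrist_force: [0.4, -0.5, -0.5]
finger_gap: 0.255
finger_force: 39.5
t 25.47 pos [538.1  90.  177.3] rpy [-180.    -0.2  176. ] shift cm [-0.41 -0.01  6.82] turn tool z 0.0 gap 0.25
```

View pics/w6.png

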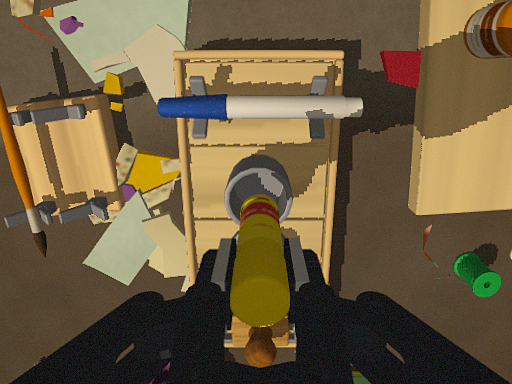

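The glue stick hangs upright in the jaws (260,260), lined up with the cup (258,190). Lowering in two steps.

```bash
python3 -m creep '-0.2 0 1.5 0 0 0 0;0 0 1 0 0 0 0;0 0 0.5 0 0 0 0;0 0 0 0 0 0 0;0 0 0 0 0 0 0'
python3 -c "
from h import *
plan(541.8,89.6,109,176)"
```

```text
time_s: 25.93
eef_pos: [541.4, 89.0, 149.0]
orientation: [-180.0, -0.0, 176.0]
wrist_force: [0.0, 0.3, -0.6]
finger_gap: 0.258
finger_force: 39.5
t 25.93 pos [541.4  89.  149. ] rpy [-180.   -0.  176.] shift cm [-0.04  0.06  4.  ] turn tool z -0.0 gap 0.26
```

```bash
python3 -m creep '0 0.05 0.8 0 0 0 0;0 0 1 0 0 0 0;0 0 0.9 0 0 0 0;0 0 0.5 0 0 0 0;0 0 0.4 0 0 0 0;0 0 0.15 0 0 0 0;0 0 0.1 0 0 0 0;0 0 0 0 0 0 0;0 0 0 0 0 0 0'
python3 -c "
from h import *
plan(541.8,89.6,109,176)"
```

```text
time_s: 26.68
eef_pos: [542.1, 89.3, 111.0]
orientation: [180.0, 0.0, 175.9]
wrist_force: [-0.1, 0.8, -0.7]
finger_gap: 0.262
finger_force: 39.5
t 26.68 pos [542.1  89.3 111. ] rpy [180.    0.  175.9] shift cm [0.03 0.02 0.2 ] turn tool z -0.1 gap 0.26
```

```bash
python3 -m creep '0 0 0.15 0 0 0 0;0 0 0.05 0 0 0 0;0 0 0 0 0 0 0;0 0 0 0 0 0 0.45;0 0 0 0 0 0 0.45;0 0 0 0 0 0 0.45;0 0 0 0 0 0 0.45;0 0 0 0 0 0 0.45'
python3 -m creep '0 0 -1.5 0 0 0 0.45;0 0 -3 0 0 0 0.45;0 0 -4 0 0 0 0.45;0 0 -4 0 0 0 0.45;1 3 0 0 0 0 0.45;1 3.5 0 0 0 0 0.45;1 3.5 0 0 0 0 0.45;1 3.5 0 0 0 0 0.45;1 3.5 0 0 0 0 0.45;1 3.5 0 0 0 0 0.45'
python3 -m creep '1 3.5 0 0 0 0 0.45;1 3.5 0 0 0 0 0.45;1 3.5 0 0 0 0 0.45;0 0 0 0 0 0 0.45;0 0 0 0 0 0 0.45'
python3 - <<'E'
from h import *
s=snapshot('top'); cv2.imwrite('pics/t3.png',cv2.resize(s['frame'][110:260,120:380,::-1],(780,450),interpolation=cv2.INTER_CUBIC))
rz=s['range_z']; v,u=np.nonzero(rz>0); A=world(s,np.c_[u,v],d=rz[v,u])
for n,c,z in(('glue',(541,89),130),('spool',(603,85),79),('stamp',(666,81),98),('bottle',(434,271),97)):
    P=A[np.all((A>(c[0]-25,c[1]-25,z-8))&(A<(c[0]+25,c[1]+25,z+8)),1)];print(n,len(P),((P.min(0)+P.max(0))/2).round(1),np.median(P[:,2]) if len(P) else 0)
E
```

```text
time_s: 27.35
eef_pos: [541.5, 89.3, 108.2]
orientation: [-180.0, -0.0, 175.9]
wrist_force: [-0.3, -1.0, 0.2]
finger_gap: 0.45
finger_force: 0.0
time_s: 28.18
eef_pos: [495.8, 299.6, 233.6]
orientation: [-180.0, 0.0, 175.9]
wrist_force: [0.5, -0.7, -0.2]
finger_gap: 0.448
finger_force: 0.0
time_s: 28.6
eef_pos: [472.9, 406.6, 232.6]
orientation: [-179.9, -0.1, 176.2]
wrist_force: [0.7, -1.2, 0.9]
finger_gap: 0.45
finger_force: 0.0
glue 97 [541.3  89.7 127.5] 129.42625550292075
spool 117 [603.   85.2  77.2] 79.2567554908237
stamp 81 [665.2  81.1  95. ] 95.83552381591255
bottle 107 [434.3 270.7  95.1] 96.31358787111265
```

View pics/t3.png

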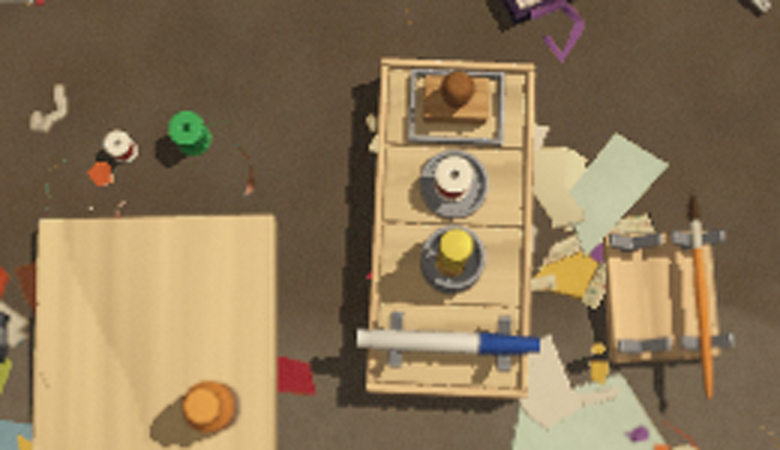

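The top view shows all four things in place: stamp (457,100), spool (453,178), glue stick (455,250) and marker (450,342). The bottle and brush are where they were, and the heights fit.

```bash
python3 -c "
from h import *
print(ticket.sign_off())"
```

```text
the job is handed in; nothing more can be done
None
```

The caddy is packed in the order asked and the job is handed in at about 29 s on the robot's clock: marker, spool, stamp and glue stick each sit in their own insert and are let go, and the brush and paint bottle were left where they were.

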